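# File a deck of lock plates in a snug sprung cassette

### The job

Lift the whole deck of four lock plates out of the black rack in one go and file it in the snug blue cassette: tilt the deck so that the end at the orange sprung plate goes in low, push that plate back with it, and lower the other end inside the plain end wall until all four plates stand upright on the cassette floor. Do not force or drop the deck into the cassette, then let go, and leave the other things on the cabinet undisturbed.

Things in the scene. Friction and masses are not known exactly. Their poses are not given: they have to be found in the camera images.
- cassette: snug blue steel filing cassette fixed on the stainless cabinet top (100 mm above the work surface). Origin: on its underside, mid-width; z up, x along its length, +x to the plain end wall, the end away from the robot (yaw within 0.35 rad). In its frame (mm): floor top z=4; side walls' inner faces y=-20 and +20, 4 thick, tops z=34; empty at the start
- wall_top (a point): middle of the inner top edge of the cassette's plain end wall, at (52, 0, 26) mm in the cassette's frame; wall 4 thick
- spring_top (a point): middle of the top edge of the orange sprung end plate's pushing face, at (-52, 0, 26) mm in the cassette's frame when at rest; moves with the plate. Square-edged plate 8 thick, fixed wall behind it (inner face x=-74, 4 thick, top z=26). At rest the opening is 104 mm long, shorter than a lock plate (110), so the deck cannot be let straight down
- spring_plate (a joint): travel of the orange sprung end plate of the cassette along the cassette's -x, in m: 0 at rest, 0.014 at its hard stop (clear length then 118 mm). Spring force on it 1.5 N at rest rising to 5 N at the stop
- rack: black open rack that holds the deck at the start, fixed on the cabinet top; origin: centre of its underside, x along its length. In its frame (mm): floor top z=4, inside 130 long (x) and 40 wide (y), walls 4 thick and 26 high
- plate1: lock plate 1 of the deck of four: rigid grey plate 110 long (x), 9 thick (y), 80 high (z) mm, about 0.1 kg, on its long edge; origin: centre of its underside, z up. They stand face to face in the rack, 9.4 mm apart (deck 37 mm across y, 1 to 4 towards rack +y), uneven by up to 2 mm either way in x
- plate2: lock plate 2 of the deck of four: rigid brass-coloured plate 110 long (x), 9 thick (y), 80 high (z) mm, about 0.1 kg, on its long edge; origin: centre of its underside, z up. They stand face to face in the rack, 9.4 mm apart (deck 37 mm across y, 1 to 4 towards rack +y), uneven by up to 2 mm either way in x
- plate3: lock plate 3 of the deck of four: rigid grey plate 110 long (x), 9 thick (y), 80 high (z) mm, about 0.1 kg, on its long edge; origin: centre of its underside, z up. They stand face to face in the rack, 9.4 mm apart (deck 37 mm across y, 1 to 4 towards rack +y), uneven by up to 2 mm either way in x
- plate4: lock plate 4 of the deck of four: rigid brass-coloured plate 110 long (x), 9 thick (y), 80 high (z) mm, about 0.1 kg, on its long edge; origin: centre of its underside, z up. They stand face to face in the rack, 9.4 mm apart (deck 37 mm across y, 1 to 4 towards rack +y), uneven by up to 2 mm either way in x
- trunk_lock: bystander: gold-plated trunk lock, about 85 x 65 x 24 mm, lying flat on the cabinet top; origin: centre of underside
- wheel_hub: bystander: grey plastic wheel hub, 76 mm diameter, 32 mm high; origin: centre of underside
- handle_cap: bystander: chrome telescoping-handle cap, 115 (x) x 28 x 24 mm high, lying on the cabinet top between the rack and the cassette; origin: centre of underside
- shackle: bystander: bronze padlock shackle, U-shaped rod about 91 x 62 x 12 mm lying flat; origin: on its underside near the middle of the U

How it is judged (in metres and radians):
On the way, in this order (a step that is already met when the one before it is completed fails the run):
1. all four plates are lifted clear of the rack together (z of each of plate1, plate2, plate3, plate4 in the frame of rack above 0.03 m), for 0.2 s.
2. the tilted deck's low end is in the cassette and pushes the sprung plate back (value of joint spring_plate above 0.004 m and angle between each of plate1, plate2, plate3, plate4's own z axis and vertical above 0.06 rad and z of each of plate1, plate2, plate3, plate4 in the frame of cassette below 0.045 m), for 0.1 s.
At the end, for the whole second after the job is handed in: all four plates stand in the cassette: each plate's origin within -16 to +2 mm in x, 19 mm in y and 1 to 8 mm in z of the cassette's frame, upright within 0.2 rad, its length along the cassette within 0.08 rad, at rest (under 20 mm/s) (x of plate1 in the frame of cassette between -0.016 and 0.002 m and y of plate1 in the frame of cassette between -0.019 and 0.019 m and z of plate1 in the frame of cassette between 0.001 and 0.008 m and angle between each of plate1, plate2, plate3, plate4's own z axis and vertical below 0.2 rad and angle between the x axis of each of plate1, plate2, plate3, plate4 and the x axis of cassette, either way round below 0.08 rad and linear speed of each of plate1, plate2, plate3, plate4 below 0.02 m/s and x of plate2 in the frame of cassette between -0.016 and 0.002 m and y of plate2 in the frame of cassette between -0.019 and 0.019 m and z of plate2 in the frame of cassette between 0.001 and 0.008 m and x of plate3 in the frame of cassette between -0.016 and 0.002 m and y of plate3 in the frame of cassette between -0.019 and 0.019 m and z of plate3 in the frame of cassette between 0.001 and 0.008 m and x of plate4 in the frame of cassette between -0.016 and 0.002 m and y of plate4 in the frame of cassette between -0.019 and 0.019 m and z of plate4 in the frame of cassette between 0.001 and 0.008 m); the robot touches nothing.
It fails at once if a bystander (trunk lock, wheel hub, handle cap or shackle) is disturbed (moved more than 15 mm) (distance of any of trunk_lock, wheel_hub, handle_cap, shackle from where it was at the start of the episode above 0.015 m).
It fails at once if a lock plate is forced against the cassette (more than 60 N) (contact force between any of plate1, plate2, plate3, plate4 and cassette above 60 N).
It fails at once if a lock plate is dropped into the cassette (moves faster than 0.4 m/s in it) ((horizontal distance between plate1 and cassette below 0.05 m and z of plate1 in the frame of cassette below 0.03 m and linear speed of plate1 above 0.4 m/s) or (horizontal distance between plate2 and cassette below 0.05 m and z of plate2 in the frame of cassette below 0.03 m and linear speed of plate2 above 0.4 m/s) or (horizontal distance between plate3 and cassette below 0.05 m and z of plate3 in the frame of cassette below 0.03 m and linear speed of plate3 above 0.4 m/s) or (horizontal distance between plate4 and cassette below 0.05 m and z of plate4 in the frame of cassette below 0.03 m and linear speed of plate4 above 0.4 m/s)).
It also fails if it takes over 51 s, if anything falls off the work surface, if the arm or the gripper's body presses on something with over 40 N, if the wrist force passes 120 N, or if a joint passes its speed limit or range.

### The arm

A 6-joint arm with a two-finger parallel gripper is mounted at the origin on the work surface. World frame = base frame: x ahead of the robot, y to its left, z up, the work surface at z = 0. Lengths are in m, angles in degrees, forces in N, time in s.
With the tool pointing down it reaches from about 0.3 to 0.875 m from the base axis. Payload 4.2 kg.
Tool frame: the origin (TCP) lies midway between the tips of the shut fingers; the grasp point (between the pads) lies 19 mm behind it; z points along the fingers, y is the line along which they close (so a half turn about z gives the same grasp; the last joint's range is limited). The gripper opens to 85 mm and grips with 20 to 120 N. Pads are 22 mm wide; open, the fingers measure 114 mm over their backs; the gripper's body (76 mm by 85 mm) begins 54 mm behind the grasp point. The pads swing forward as they close: fully open they stand 13 mm farther back than shut.
Start: joints at [-73.568, 18.312, 89.639, -0, 72.044, -1.146], TCP at [0.174, -0.548, 0.231] pointing down, gripper open.
Joint ranges: [-177.97, 177.97], [-48.28, 115.42], [12.27, 149.76], [-77.06, 257.06], [2.81, 150.46], [-146.56, 146.56]. Speed limits (degrees/s): [147.25, 147.25, 180, 180, 180, 180].

### API

Orientations are given as a 3x3 rotation matrix whose columns are the frame's x, y, z axes.
In Python, from station import env gives the robot as it stands.
- The arm moves only by the tool jog_arm, called by a JSON object that holds its "op" and its "data". Schema: {"type":"object","properties":{"moves":{"type":"object","properties":{"ticks":{"type":"array","items":{"type":"array","items":{"type":"number"},"minItems":6,"maxItems":6},"minItems":1,"maxItems":5}},"additionalProperties":false,"required":["ticks"]},"jaw":{"type":"number"},"only":{"type":"string"},"quiet":{"type":"boolean"},"lines":{"type":"string"}},"required":["moves"],"additionalProperties":false}. moves is an object whose key "ticks" holds a list of rows, 1 to 5 of them, each of 6 numbers: dx, dy, dz in m, then a rotation vector rx, ry, rz in degrees; each row is the pose to reach, as a shift and turn from the pose commanded when the call began, along the tool's axes at that moment; what a row does not reach only later rows make up. A row lasts 1/8 s, in which the tool goes at most 0.0625 m and 10.7 degrees, less where a joint would pass 70% of its speed; a pose out of reach is approached as far as the arm can. jaw is the finger opening in m, set as the call begins (left out keeps the last). The fingers move at their own pace and stop on an object; the grip force is fixed at half the most. Time passes only in rows, so rows that do not move let the fingers close. The tool returns the time, the measured TCP pose, the force, the opening and the grip force at its end. only (a regular expression) keeps the lines of the reply that match it, lines (a string "A,B") keeps lines A to B, and quiet returns only ok. Input that does not fit is refused with a message, and nothing moves.
- env.observe(): the state, without advancing time (a new reading comes with each control period).
- env.capture(name): name is "scene" or "side" or "wrist"; returns the picture (400x640x3 uint8, red, green, blue); there is no depth.
- env.camera_info(name): a dict with "fx", "fy", "cx", "cy" (pixels), "R" (3x3) and "t" (3): a world point X has camera coordinates R X + t; the wrist camera has in their place "mount" (4x4, takes a point from camera to tool coordinates, whose origin is the TCP and whose axes are the flange's). Camera axes: x right, y down, z forward; pixel columns grow to the right and rows downward; lengths in m; the calibration is good to about 2 mm. The wrist camera is an equidistant fisheye: a pixel r from the principal point sees the ray r / f radians off the axis. A picture is of the moment at which its call begins: read the wrist's pose just before it. camera_info takes no time and is no camera call.
- env.close_job(): hands the job in; it is judged then, once.
The state is a dict: "time": time; "joints": joint angles; "joint_velocities": joint speeds; "joint_efforts": joint torques, N m; "ee_pos": TCP position; "eef_rot": TCP orientation; "ft_force": force on the tool from outside, world axes, zero at the start; "ft_torque": the same for the moment, N m; "finger_gap": finger opening in m; "gripper_force": force on a finger pad.
Only numpy, scipy, OpenCV 4.12 (cv2) and the standard library are available. Lean on these libraries where they do the work, as an engineer would, in place of code of your own. Each camera call takes 0.05 s, during which the arm holds its last target. There are 200 camera calls.

## Working session

There is one attempt and no reset: what is moved stays moved. The work goes in short steps, Python scripts to look and compute and a tool call to move; the robot and the scene stay as the last step left them, time stands still between calls to the robot, and variables do not carry over. Pictures are saved under pics/ and viewed, at most 10 in all, crops included, and the job is handed in when it is done.

```bash
ls; mkdir -p pics; python3 - <<'E'
from station import env
import cv2
for n in ["scene","side","wrist"]:
    o=env.observe(); im=env.capture(n); cv2.imwrite(f"pics/{n}0.png",im[:,:,::-1]); c=env.camera_info(n); print(n,c)
print(o["time"],o["ee_pos"],o["eef_rot"])
E
```

```text
pics
station.py
scene {'fx': 514.2261773673602, 'fy': 514.2261773673602, 'cx': 318.8049819911735, 'cy': 201.90790836772157, 'R': array([[-0.54510994,  0.83836134,  0.00232631],
       [ 0.580654  ,  0.37954497, -0.72026839],
       [-0.60472811, -0.39127468, -0.6936916 ]]), 't': array([ 0.32327581, -0.23758959,  1.81315882])}
side {'fx': 464.762932733502, 'fy': 464.762932733502, 'cx': 318.0594638802829, 'cy': 198.93177118460906, 'R': array([[ 0.79522694, -0.60609632,  0.01616702],
       [-0.46413979, -0.62569679, -0.62695916],
       [ 0.39011329,  0.49107105, -0.77888436]]), 't': array([-0.49133612,  0.40176718,  1.11380699])}
wrist {'fx': 309.70691628693146, 'fy': 309.70691628693146, 'cx': 321.1870622128435, 'cy': 201.46497142539613, 'mount': array([[-3.70886417e-04, -9.50969805e-01, -3.09283516e-01,
         7.99037126e-02],
       [ 9.99999814e-01, -2.02938089e-04, -5.75195068e-04,
        -1.29390106e-03],
       [ 4.84227736e-04, -3.09283671e-01,  9.50969703e-01,
        -1.42048907e-01],
       [ 0.00000000e+00,  0.00000000e+00,  0.00000000e+00,
         1.00000000e+00]])}
0.1 [ 0.17354322 -0.5477409   0.23057316] [[ 9.53299686e-01  3.02025661e-01 -4.55902914e-04]
 [ 3.02026005e-01 -9.53298501e-01  1.50360703e-03]
 [ 1.95163424e-05 -1.57108264e-03 -9.99998766e-01]]
```
View pics/scene0.png

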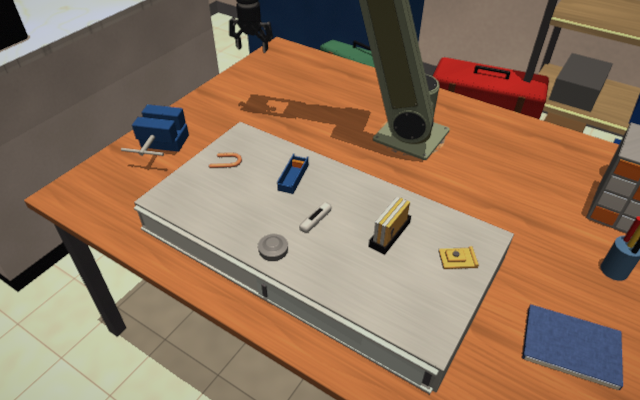

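View pics/side0.png

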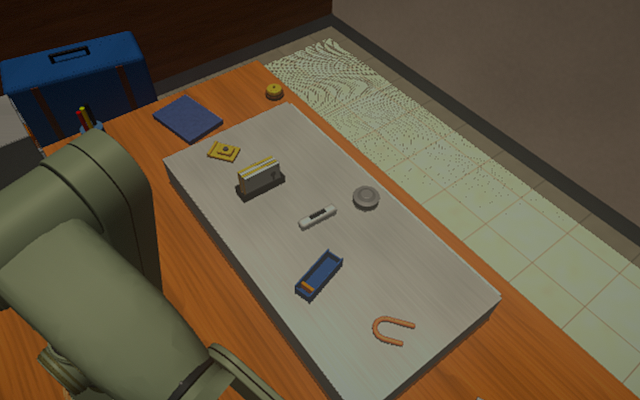

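The scene view shows the cassette at about (293,173), its orange plate end toward the robot, and the deck in the rack at (390,225). In the side view the cassette is at (319,275) and the rack at (260,185). I'll compute coarse positions next.

```bash
cat > h.py <<'E'
import numpy as np
from station import env
def ray(n,u,v,pose=None):
    c=env.camera_info(n)
    x=np.array([(u-c["cx"])/c["fx"],(v-c["cy"])/c["fy"]])
    if n=="wrist":
        p,R=pose; M=c["mount"]; th=np.hypot(*x); d=np.r_[x/th*np.sin(th),np.cos(th)]
        return p+R@M[:3,3], R@M[:3,:3]@d
    R=c["R"]; return -R.T@c["t"], R.T@np.r_[x,1]
def at(n,u,v,z,pose=None):
    o,d=ray(n,u,v,pose); return o+d*(z-o[2])/d[2]
def proj(n,X,pose=None):
    c=env.camera_info(n); X=np.asarray(X,float)
    if n=="wrist":
        p,R=pose; M=c["mount"]; q=M[:3,:3].T@(R.T@(X-p)-M[:3,3]); r=np.hypot(*q[:2]); th=np.arctan2(r,q[2])
        return np.array([c["cx"]+c["fx"]*th*q[0]/r,c["cy"]+c["fy"]*th*q[1]/r])
    q=c["R"]@X+c["t"]; return np.array([c["cx"]+c["fx"]*q[0]/q[2],c["cy"]+c["fy"]*q[1]/q[2]])
E
python3 - <<'E'
from h import *
for n,l in {"scene":dict(cas=(293,176),orange=(297,162),rack=(390,240),hub=(273,250),cap=(316,218),sh=(228,160),tl=(458,258)),
 "side":dict(cas=(319,278),orange=(308,287),rack=(262,188),hub=(366,200),cap=(318,217),sh=(395,330),tl=(224,153))}.items():
    for k,(u,v) in l.items(): print(n,k,at(n,u,v,.105).round(3))
import cv2
a=cv2.imread("pics/scene0.png");b=cv2.imread("pics/side0.png")
A=cv2.resize(a[145:255,265:415],None,fx=4,fy=4,interpolation=cv2.INTER_CUBIC)
B=cv2.resize(b[150:305,230:390],None,fx=4,fy=4,interpolation=cv2.INTER_CUBIC)[:600]
# stack side by side would exceed 800; save apart
cv2.imwrite("pics/sc_crop.png",A)
E
```

```text
scene cas [ 0.506 -0.146  0.105]
scene orange [ 0.447 -0.173  0.105]
scene rack [0.574 0.204 0.105]
scene hub [ 0.764 -0.026  0.105]
scene cap [0.611 0.003 0.105]
scene sh [ 0.553 -0.352  0.105]
scene tl [0.535 0.372 0.105]
side cas [ 0.504 -0.151  0.105]
side orange [ 0.467 -0.154  0.105]
side rack [0.55  0.179 0.105]
side hub [ 0.761 -0.033  0.105]
side cap [0.616 0.001 0.105]
side sh [ 0.562 -0.363  0.105]
side tl [0.533 0.366 0.105]
```

{"op": "jog_arm", "data": {"moves": {"ticks": [[0.05,-0.031,-0.03,0,0,0],[0.1,-0.062,-0.04,0,0,0],[0.15,-0.093,-0.04,0,0,0],[0.2,-0.124,-0.04,0,0,0],[0.25,-0.155,-0.04,0,0,0]]}, "jaw": 0.085}}

```text
time: 0.78
ee_pos: [0.3661, -0.3233, 0.2712]
eef_rot: [[0.953, 0.302, 0.0], [0.302, -0.953, -0.0], [0.0, 0.0, -1.0]]
ft_force: [0.8, -1.3, 0.6]
finger_gap: 0.0846
gripper_force: 0.0
```

{"op": "jog_arm", "data": {"moves": {"ticks": [[0.05,-0.031,0,0,0,0],[0.1,-0.062,0,0,0,0],[0.15,-0.093,0,0,0,0],[0.18,-0.124,0,0,0,0],[0.18,-0.126,0,0,0,0]]}}}

```text
time: 1.4
ee_pos: [0.4996, -0.1481, 0.2708]
eef_rot: [[0.952, 0.306, -0.001], [0.306, -0.952, 0.001], [-0.0, -0.001, -1.0]]
ft_force: [0.5, -0.9, -0.4]
finger_gap: 0.0846
gripper_force: 0.0
```

```bash
python3 - <<'E'
from h import *
import cv2
o=env.observe();im=env.capture("wrist");cv2.imwrite("pics/w1.png",cv2.resize(im[:,:,::-1],(800,500),interpolation=cv2.INTER_CUBIC))
np.savez("p1",p=o["ee_pos"],R=o["eef_rot"]);print(o["time"],o["ee_pos"],o["eef_rot"])
E
```

```text
1.4 [ 0.49961295 -0.1481283   0.27080547] [[ 9.51994542e-01  3.06114212e-01 -6.94129332e-04]
 [ 3.06114609e-01 -9.51994502e-01  5.60716523e-04]
 [-4.89164011e-04 -7.46282198e-04 -9.99999602e-01]]
```

View pics/w1.png

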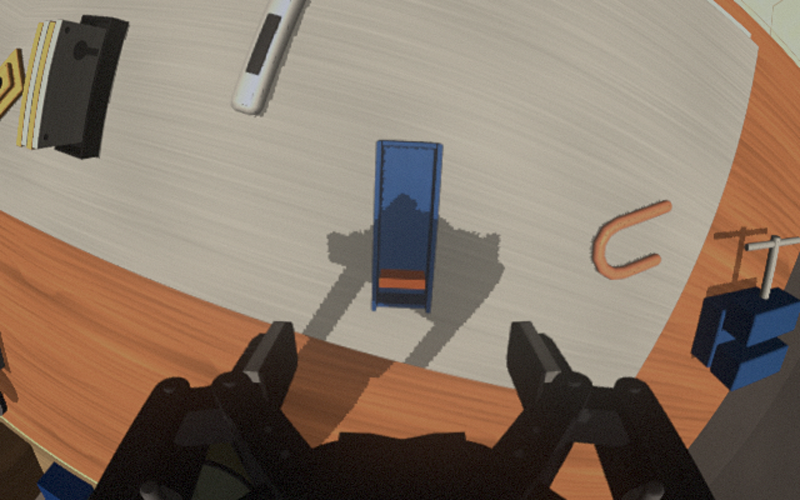

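The cassette is at (375–443, 140–312) in the 1.25× picture, with the orange plate at (402,281), nearly aligned with the tool. I'll enlarge it.

```bash
python3 - <<'E'
import cv2
a=cv2.resize(cv2.imread("pics/w1.png"),(640,400),interpolation=cv2.INTER_AREA)
cv2.imwrite("pics/w1c.png",cv2.resize(a[105:255,270:390],None,fx=4,fy=4,interpolation=cv2.INTER_CUBIC))
E
```

```text
(no output)
```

View pics/w1c.png

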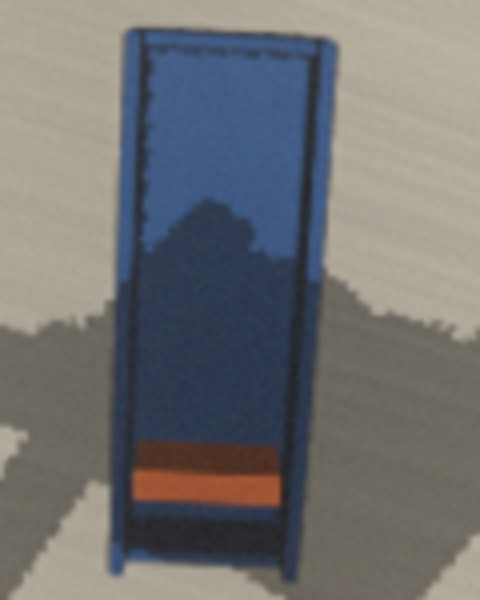

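```bash
python3 - <<'E'
from h import *
from scipy.optimize import least_squares
f=np.load("p1.npz");pose=(f["p"],f["R"])
L=[((56,24,34),(126,29)),((56,-24,34),(338,41)),((-78,24,34),(110,574)),((-78,-24,34),(297,580)),((-52,0,26),(207,472)),((-60,0,26),(206,503)),((52,0,26),(228,45))]
P=np.array([a for a,_ in L])/1e3; Q=np.array([(270+a/4-.4,105+b/4-.4) for _,b in L])
W=lambda q:P@np.array([[np.cos(q[2]),np.sin(q[2]),0],[-np.sin(q[2]),np.cos(q[2]),0],[0,0,1]])+[q[0],q[1],.1+(q[3] if len(q)>3 else 0)]
r=lambda q:np.array([proj("wrist",X,pose) for X in W(q)])-Q
for x0 in ([.5,-.15,.3],[.5,-.15,.3,0]):
    s=least_squares(lambda q:r(q).ravel(),x0); print(s.x,np.degrees(s.x[2]));print(r(s.x).round(1).tolist())
E
python3 - <<'E'
from h import *
# check scene/side spring point & corners with candidate later
E
```

```text
Traceback (most recent call last):
NameError: name 'a' is not defined. Did you mean: 'at'?
```

```bash
cat > fit.py <<'E'
from h import *
from scipy.optimize import least_squares
def fit(L,pose,x0):
    P=np.array([a for a,_ in L])/1e3; Q=np.array([b for _,b in L])
    W=lambda q:P@np.array([[np.cos(q[2]),np.sin(q[2]),0],[-np.sin(q[2]),np.cos(q[2]),0],[0,0,1]])+[q[0],q[1],.1+(q[3] if len(q)>3 else 0)]
    r=lambda q:np.array([proj("wrist",X,pose) for X in W(q)])-Q
    for x in (x0,x0+[0]):
        s=least_squares(lambda q:r(q).ravel(),x); print(s.x,np.degrees(s.x[2]));print(r(s.x).round(1).tolist())
E
python3 - <<'E'
from fit import *
f=np.load("p1.npz");pose=(f["p"],f["R"])
L=[((56,24,34),(126,29)),((56,-24,34),(338,41)),((-78,24,34),(110,574)),((-78,-24,34),(297,580)),((-52,0,26),(207,472)),((-60,0,26),(206,503)),((52,0,26),(228,45))]
fit([(p,(270+a/4-.4,105+b/4-.4)) for p,(a,b) in L],pose,[.5,-.15,.3])
E
```

```text
[ 0.51553416 -0.14439511  0.26306588] 15.072564799189283
[[-0.6, -0.5], [0.2, -0.7], [-0.6, 0.2], [0.3, 0.8], [0.2, 0.0], [0.1, -0.4], [0.4, 0.8]]
[ 0.51526208 -0.14449216  0.26305071 -0.00123343] 15.07169572071695
[[-0.5, -0.2], [0.0, -0.5], [-0.5, -0.1], [0.2, 0.5], [0.3, -0.2], [0.1, -0.6], [0.4, 1.0]]
```

{"op": "jog_arm", "data": {"moves": {"ticks": [[0.03,-0.052,-0.02,0,0,0],[0.06,-0.104,-0.03,0,0,0],[0.08,-0.156,-0.03,0,0,0],[0.1,-0.208,-0.03,0,0,0],[0.13,-0.26,-0.03,0,0,0]]}}}

```text
time: 2.08
ee_pos: [0.5439, 0.1365, 0.3016]
eef_rot: [[0.954, 0.3, 0.001], [0.3, -0.954, -0.001], [0.0, 0.001, -1.0]]
ft_force: [0.3, 0.1, 0.6]
finger_gap: 0.0849
gripper_force: 0.0
```

{"op": "jog_arm", "data": {"moves": {"ticks": [[0.03,-0.043,0,0,0,0],[0.03,-0.043,0,0,0,0]]}}}

```text
time: 2.33
ee_pos: [0.5603, 0.1882, 0.3003]
eef_rot: [[0.953, 0.304, -0.001], [0.304, -0.953, -0.0], [-0.001, 0.0, -1.0]]
ft_force: [-0.5, -0.6, -0.2]
finger_gap: 0.085
gripper_force: 0.0
```

```bash
python3 - <<'E'
from h import *
import cv2
o=env.observe();im=env.capture("wrist");cv2.imwrite("pics/w2.png",im[:,:,::-1]);cv2.imwrite("pics/w2c.png",cv2.resize(im[30:280,170:470,::-1],(720,600),interpolation=cv2.INTER_CUBIC))
np.savez("p2",p=o["ee_pos"],R=o["eef_rot"]);print(o["time"],o["ee_pos"],o["eef_rot"])
E
```

```text
2.325 [0.56034602 0.18817556 0.30034812] [[ 9.52555241e-01  3.04364642e-01 -8.23296936e-04]
 [ 3.04364507e-01 -9.52555596e-01 -2.88138860e-04]
 [-8.71935385e-04  2.38858155e-05 -9.99999620e-01]]
```

View pics/w2c.png

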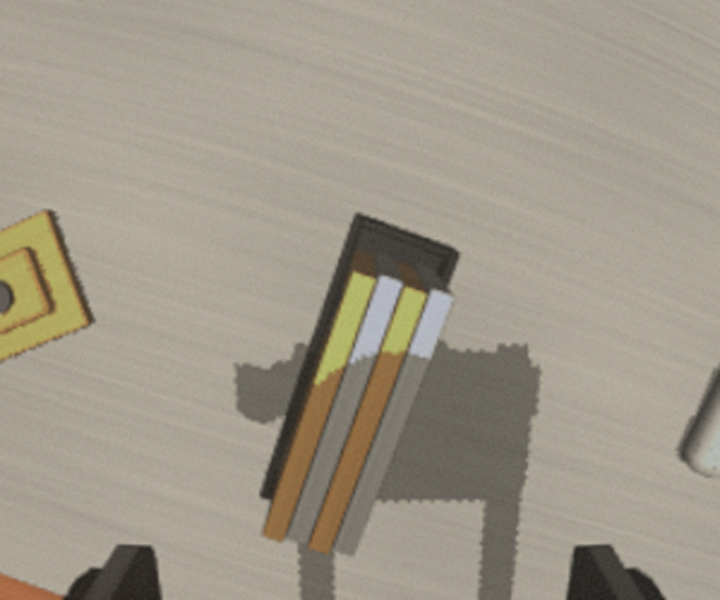

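```bash
python3 - <<'E'
from h import *
f=np.load("p2.npz");pose=(f["p"],f["R"])
A=lambda a,b,z:at("wrist",170+a/2.4-.3,30+b/2.4-.3,z,pose)
pl={4:[(353,271),(377,278),(262,536),(285,542)],3:[(379,276),(402,283),(287,540),(308,545)],2:[(404,286),(427,293),(309,548),(332,555)],1:[(430,290),(453,297),(334,550),(356,556)]}
for k,v in pl.items():
    X=np.array([A(a,b,.184) for a,b in v]); d=X[:2].mean(0)-X[2:].mean(0)
    print(k,X.mean(0).round(4),"len",np.linalg.norm(d).round(4),"yaw",np.degrees(np.arctan2(d[1],d[0])).round(2),"w",np.linalg.norm(X[0]-X[1]).round(4),np.linalg.norm(X[2]-X[3]).round(4))
a,b,c=A(357,214,.126),A(458,251,.126),A(262,497,.126)
print(a,b,c,np.linalg.norm(a-b),np.linalg.norm(a-c),np.degrees(np.arctan2(*(a-c)[1::-1])),"ctr",(b+c)/2)
E
```

```text
4 [0.5496 0.2046 0.184 ] len 0.109 yaw -1.54 w 0.0087 0.0094
3 [0.5509 0.1954 0.184 ] len 0.1085 yaw -1.32 w 0.0084 0.0085
2 [0.5501 0.1858 0.184 ] len 0.1089 yaw -1.16 w 0.0085 0.0095
1 [0.552  0.1765 0.184 ] len 0.1081 yaw -1.04 w 0.0085 0.0091
[0.62063854 0.21186583 0.126     ] [0.61899051 0.16616407 0.126     ] [0.48338006 0.21528565 0.126     ] 0.045731463799583386 0.13730108500993607 -1.427237222322872 ctr [0.55118528 0.19072486 0.126     ]
```

Deck centre is (0.5507, 0.1906), yaw −1.3°; the plate lengths (109 mm) and the rack outline (137×46 mm) match the given sizes. The cassette is at (0.5155, −0.1444), yaw 15.1°. Next, align above the deck.

{"op": "jog_arm", "data": {"moves": {"ticks": [[-0.004,-0.003,0.04,0,0,9.5],[-0.0084,-0.0052,0.08,0,0,19],[-0.0084,-0.0052,0.08,0,0,19],[-0.0084,-0.0052,0.08,0,0,19]]}}}

```text
time: 2.88
ee_pos: [0.5513, 0.1881, 0.2231]
eef_rot: [[1.0, -0.024, 0.003], [-0.024, -1.0, 0.0], [0.003, -0.0, -1.0]]
ft_force: [0.3, 0.1, 0.5]
finger_gap: 0.0851
gripper_force: 0.0
```

```bash
python3 -c "
from h import *
o=env.observe();print(o['time'],o['ee_pos'],np.degrees(np.arctan2(o['eef_rot'][1,0],o['eef_rot'][0,0])))"
```

```text
2.875 [0.55130129 0.18809012 0.22313597] -1.3853429219610878
```

{"op": "jog_arm", "data": {"moves": {"ticks": [[0,0,0,0,0,0]]}}}

```text
time: 3.0
ee_pos: [0.5515, 0.1889, 0.2235]
eef_rot: [[1.0, -0.024, 0.004], [-0.024, -1.0, 0.001], [0.004, -0.001, -1.0]]
ft_force: [-0.9, 0.1, 0.4]
finger_gap: 0.0849
gripper_force: 0.0
```

```bash
python3 -c "
from h import *
o=env.observe();print(o['time'],o['ee_pos'],o['eef_rot'])"
```

```text
3.0 [0.55146347 0.18885413 0.22348853] [[ 0.99969392 -0.0244175   0.00398244]
 [-0.02442173 -0.99970123  0.00101715]
 [ 0.00395641 -0.00111409 -0.99999155]]
```

{"op": "jog_arm", "data": {"moves": {"ticks": [[-0.0005,-0.0017,0.03,0,0,0],[-0.0005,-0.0017,0.06,0,0,0],[-0.0005,-0.0017,0.079,0,0,0],[-0.0005,-0.0017,0.079,0,0,0]]}}}

```text
time: 3.5
ee_pos: [0.5496, 0.1907, 0.1421]
eef_rot: [[1.0, -0.024, -0.001], [-0.024, -1.0, -0.0], [-0.001, 0.001, -1.0]]
ft_force: [0.3, 0.1, -0.2]
finger_gap: 0.0852
gripper_force: 0.0
```

```bash
python3 -c "
from h import *
import cv2
o=env.observe();print(o['time'],o['ee_pos'],o['eef_rot'])
im=env.capture('wrist');cv2.imwrite('pics/w3.png',im[:,:,::-1])"
```

```text
3.5 [0.54962972 0.19069049 0.14209182] [[ 9.99706880e-01 -2.41904554e-02 -9.87812608e-04]
 [-2.41909561e-02 -9.99707232e-01 -4.98137637e-04]
 [-9.75473232e-04  5.21887755e-04 -9.99999388e-01]]
```

View pics/w3.png

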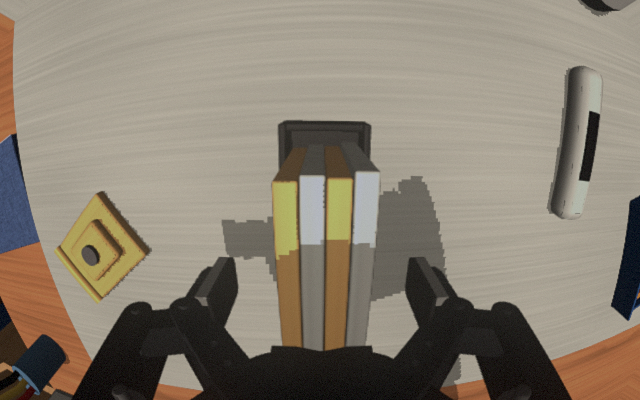

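The deck lies centred between the fingers (deck 273–378, pads 237–410). I'll close on it.

{"op": "jog_arm", "data": {"moves": {"ticks": [[0.0008,0,-0.002,0,0,0],[0.0008,0,-0.002,0,0,0],[0.0008,0,-0.002,0,0,0],[0.0008,0,-0.002,0,0,0],[0.0008,0,-0.002,0,0,0]]}, "jaw": 0.0}}

```text
time: 4.18
ee_pos: [0.551, 0.1906, 0.1454]
eef_rot: [[1.0, -0.024, 0.002], [-0.024, -1.0, -0.001], [0.002, 0.0, -1.0]]
ft_force: [-0.5, -2.4, 5.6]
finger_gap: 0.0347
gripper_force: 61.0
```

{"op": "jog_arm", "data": {"moves": {"ticks": [[0,0,0,0,0,0],[0,0,0,0,0,0],[0,0,0,0,0,0]]}}}

```text
time: 4.55
ee_pos: [0.551, 0.1905, 0.1454]
eef_rot: [[1.0, -0.024, 0.002], [-0.024, -1.0, -0.001], [0.002, 0.0, -1.0]]
ft_force: [-1.5, -1.9, 4.9]
finger_gap: 0.0356
gripper_force: 61.0
```

{"op": "jog_arm", "data": {"moves": {"ticks": [[0,0,-0.015,0,0,0],[0,0,-0.04,0,0,0],[0,0,-0.065,0,0,0],[0,0,-0.08,0,0,0],[0,0,-0.08,0,0,0]]}}}

```text
time: 5.18
ee_pos: [0.5508, 0.1911, 0.2251]
eef_rot: [[1.0, -0.025, 0.002], [-0.025, -1.0, 0.001], [0.002, -0.001, -1.0]]
ft_force: [-0.7, 0.8, -4.6]
finger_gap: 0.0354
gripper_force: 60.5
```

```bash
python3 -c "
from h import *
import cv2
o=env.observe();print(o['time'],o['ee_pos'],o['eef_rot'])
im=env.capture('side');cv2.imwrite('pics/s4.png',cv2.resize(im[100:220,190:340,::-1],None,fx=4,fy=4))"
```

```text
5.175 [0.55080756 0.19108389 0.22507173] [[ 9.99690883e-01 -2.48148819e-02  1.53629213e-03]
 [-2.48159058e-02 -9.99691826e-01  6.50981771e-04]
 [ 1.51966465e-03 -6.88905022e-04 -9.99998608e-01]]
```

View pics/s4.png

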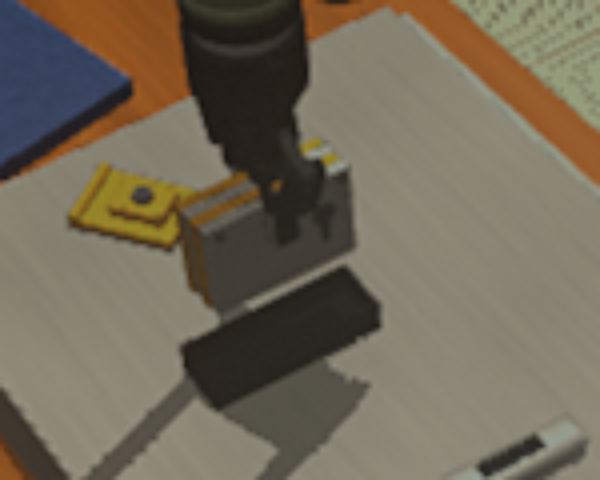

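All four plates are lifted and level. A small calculator gives the tool shift for a wanted low-corner position and tilt.

```bash
cat > go.py <<'E'
import sys
from h import *
from scipy.spatial.transform import Rotation as Ro
C=np.array([.5155,-.1444,.1]); Y=np.radians(15.07)
o=env.observe(); p,R=o["ee_pos"],o["eef_rot"]; Rc=Ro.from_euler("z",Y).as_matrix()
D=np.array([.0003,0,.0414])
# current state in cassette frame
F=np.diag([1,-1,-1.])
Q=Rc.T@R@F; O=Rc.T@(p-C)-Q@D
B=O+Q@[-.055,0,0]; E=O+Q@[.055,0,0]
print("t",o["time"],"B",(B*1e3).round(1),"end",(E*1e3).round(1),"tilt",np.degrees(np.arcsin(Q[2,0])).round(1),"yaw",np.degrees(np.arctan2(Q[1,0],Q[0,0])).round(1),"roll",np.degrees(Q[2,1]).round(1),"F",o["ft_force"].round(1),"trav",(-52-(B[0]-max(0,.026-B[2])*Q[2,0]/Q[0,0])*1e3).round(1))
for a in sys.argv[1:]:
    bx,bz,th=map(float,a.split(",")); t=np.radians(th)
    Qd=Ro.from_euler("y",-t).as_matrix(); Od=np.array([bx,0,bz])/1e3+Qd@[.055,0,0]
    pd=C+Rc@(Od+Qd@D); Rd=Rc@Qd@F
    print(a,(R.T@(pd-p)).round(4).tolist(),np.degrees(Ro.from_matrix(R.T@Rd).as_rotvec()).round(1).tolist(),pd.round(3))
E
python3 go.py -46,50,15
```

```text
t 5.225 B [ 67.6 330.4  82.6] end [173.1 299.2  82.5] tilt -0.0 yaw -16.5 roll -0.0 F [ 0.1  0.4 -5.7] trav -119.6
-46,50,15 [-0.0295, 0.337, 0.0197] [2.2, 14.9, -16.4] [ 0.512 -0.145  0.204]
```

{"op": "jog_arm", "data": {"moves": {"ticks": [[0,0.03,0,0,0,-1],[-0.004,0.08,0,0,0,-4],[-0.01,0.13,0,0,0,-8],[-0.015,0.18,0,0,0,-12],[-0.02,0.23,0,0,0,-14]]}}}

```text
time: 5.85
ee_pos: [0.5237, -0.04, 0.2229]
eef_rot: [[0.976, 0.219, -0.003], [0.219, -0.976, 0.0], [-0.002, -0.001, -1.0]]
ft_force: [1.2, 0.4, -4.0]
finger_gap: 0.0359
gripper_force: 61.0
```

{"op": "jog_arm", "data": {"moves": {"ticks": [[0,0.04,0,0,0,0],[0,0.075,0,0,0,0],[0,0.09,0,0,0,0],[0,0.09,0,0,0,0]]}}}

```text
time: 6.35
ee_pos: [0.544, -0.1265, 0.2232]
eef_rot: [[0.976, 0.216, -0.002], [0.216, -0.976, 0.001], [-0.002, -0.002, -1.0]]
ft_force: [0.2, 0.1, -4.3]
finger_gap: 0.0353
gripper_force: 61.1
```

```bash
python3 go.py -46,50,15
```

```text
t 6.35 B [-23.2  12.4  81.9] end [86.7  7.4 81.7] tilt -0.1 yaw -2.6 roll 0.1 F [ 0.2  0.1 -4.3] trav -28.8
-46,50,15 [-0.0349, 0.0114, 0.019] [0.2, 15.1, -2.6] [ 0.512 -0.145  0.204]
```

{"op": "jog_arm", "data": {"moves": {"ticks": [[-0.015,0.006,0,0,5,-1.3],[-0.03,0.0114,0.01,0,10,-2.6],[-0.035,0.0114,0.019,0.2,15,-2.6],[-0.035,0.0114,0.019,0.2,15,-2.6],[-0.035,0.0114,0.019,0.2,15,-2.6]]}}}

```text
time: 6.98
ee_pos: [0.5136, -0.1445, 0.206]
eef_rot: [[0.932, 0.263, 0.251], [0.255, -0.965, 0.065], [0.259, 0.003, -0.966]]
ft_force: [0.8, 0.2, -3.7]
finger_gap: 0.0356
gripper_force: 61.1
```

```bash
python3 go.py -46,30,15
python3 -c "
from h import *
import cv2
a=env.capture('side');b=env.capture('scene')
A=cv2.resize(a[210:320,250:350,::-1],None,fx=4,fy=4,interpolation=cv2.INTER_CUBIC);B=cv2.resize(b[100:210,255:345,::-1],None,fx=4,fy=4,interpolation=cv2.INTER_CUBIC)
cv2.imwrite('pics/s5.png',cv2.hconcat([A,B]))"
```

```text
t 6.975 B [-44.6   0.1  51.7] end [61.7  0.5 80.2] tilt 15.0 yaw 0.2 roll -0.2 F [ 0.8  0.2 -3.7] trav -7.4
-46,30,15 [-0.007, 0.0003, 0.0206] [0.1, -0.0, 0.2] [ 0.512 -0.145  0.184]
```

View pics/s5.png

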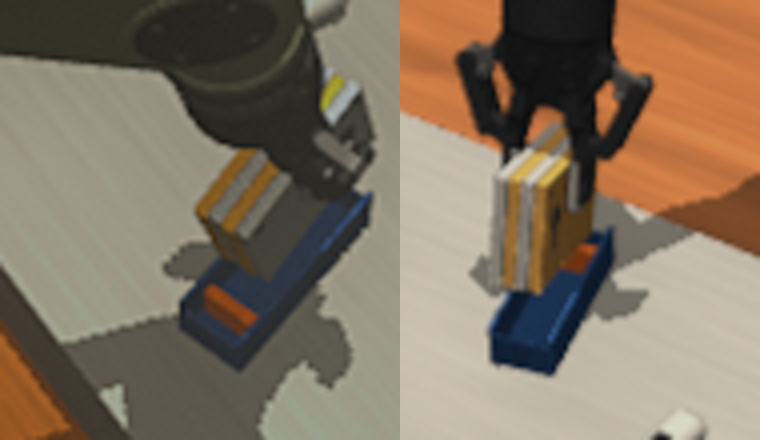

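{"op": "jog_arm", "data": {"moves": {"ticks": [[-0.003,0.0003,0.007,0,0,0],[-0.0045,0.0003,0.0135,0,0,0.2],[-0.0045,0.0003,0.0135,0,0,0.2]]}}}

```text
time: 7.45
ee_pos: [0.5115, -0.1454, 0.19]
eef_rot: [[0.934, 0.259, 0.248], [0.25, -0.966, 0.066], [0.257, 0.0, -0.966]]
ft_force: [-0.1, -0.1, -3.5]
finger_gap: 0.0351
gripper_force: 61.1
```

```bash
python3 go.py -46,12,15
python3 -c "
from h import *
import cv2
im=env.capture('wrist');cv2.imwrite('pics/w6.png',cv2.resize(im[60:260,200:440,::-1],None,fx=3,fy=3,interpolation=cv2.INTER_CUBIC))"
```

```text
t 7.45 B [-46.9   0.1  35.8] end [59.4 -0.  64. ] tilt 14.9 yaw -0.1 roll -0.0 F [-0.1 -0.1 -3.5] trav -5.1
-46,12,15 [-0.0053, 0.0001, 0.0231] [0.0, 0.1, -0.1] [ 0.512 -0.145  0.166]
```

View pics/w6.png

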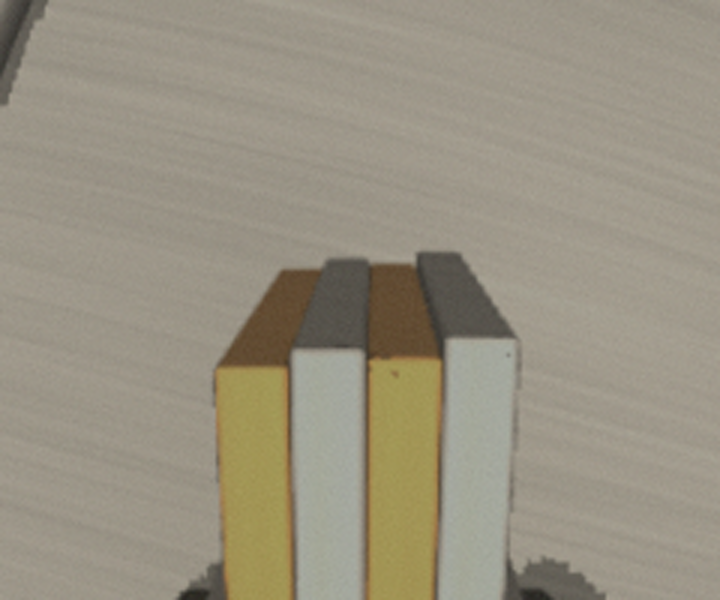

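The wrist view shows only the deck's far end, its top edges at rows 338–367 (plate 1 leads, plate 4 trails); the cassette is hidden behind it. I'll check the deck's position in the hand from these edges.

```bash
python3 - <<'E'
from h import *
I=(np.zeros(3),np.eye(3))
for z,L in ((-.0386,[(218,367),(288,366),(292,349),(364,348),(370,357),(440,357),(446,338),(517,338)]),(.0414,[(283,270),(327,260),(368,259),(371,265),(413,265),(418,253),(460,253)])):
    print([tuple((at("wrist",200+a/3-.3,60+b/3-.3,z,I)*1e3).round(1)[:2]) for a,b in L])
E
```

```text
[(np.float64(53.2), np.float64(-18.3)), (np.float64(53.2), np.float64(-10.2)), (np.float64(55.2), np.float64(-9.7)), (np.float64(55.3), np.float64(-1.4)), (np.float64(54.3), np.float64(-0.7)), (np.float64(54.3), np.float64(7.3)), (np.float64(56.5), np.float64(7.9)), (np.float64(56.6), np.float64(16.2))]
[(np.float64(52.6), np.float64(-17.6)), (np.float64(54.5), np.float64(-8.8)), (np.float64(54.7), np.float64(-0.7)), (np.float64(53.5), np.float64(-0.1)), (np.float64(53.5), np.float64(8.2)), (np.float64(55.9), np.float64(9.2)), (np.float64(56.0), np.float64(17.6))]
```

{"op": "jog_arm", "data": {"moves": {"ticks": [[-0.001,0,0.008,0,0,0],[-0.003,0,0.016,0,0,0],[-0.004,0,0.022,0,0,0],[-0.0045,0,0.0245,0,0,0],[-0.0045,0,0.0245,0,0,0]]}}}

```text
time: 8.12
ee_pos: [0.5139, -0.1452, 0.1661]
eef_rot: [[0.933, 0.259, 0.25], [0.25, -0.966, 0.065], [0.259, 0.001, -0.966]]
ft_force: [0.7, 1.0, -3.9]
finger_gap: 0.0352
gripper_force: 61.1
```

```bash
python3 go.py -58,9,15
```

```text
t 8.125 B [-44.5  -0.4  11.8] end [61.8 -0.5 40.2] tilt 15.0 yaw -0.1 roll -0.1 F [ 0.7  1.  -3.9] trav -3.7
-58,9,15 [-0.0138, -0.0003, -0.0008] [0.1, 0.0, -0.1] [ 0.501 -0.148  0.163]
```

{"op": "jog_arm", "data": {"moves": {"ticks": [[-0.003,-0.0003,0,0,0,0],[-0.006,-0.0003,0,0,0,0],[-0.0095,-0.0003,0,0,0,0],[-0.0132,-0.0003,-0.0006,0,0,0],[-0.0132,-0.0003,-0.0006,0,0,0]]}}}

```text
time: 8.75
ee_pos: [0.502, -0.1486, 0.1642]
eef_rot: [[0.933, 0.258, 0.253], [0.25, -0.966, 0.065], [0.261, 0.003, -0.965]]
ft_force: [4.6, 1.1, -1.6]
finger_gap: 0.0353
gripper_force: 61.5
```

```bash
python3 go.py -58,9,15 -60,6,8
```

```text
t 8.75 B [-56.7  -0.6   9.8] end [49.5 -0.7 38.5] tilt 15.1 yaw -0.1 roll -0.2 F [ 4.6  1.1 -1.6] trav 9.0
-58,9,15 [-0.0014, -0.0005, 0.0006] [0.2, -0.1, -0.1] [ 0.501 -0.148  0.163]
-60,6,8 [0.0005, -0.0006, 0.01] [0.2, -7.1, -0.1] [ 0.505 -0.147  0.155]
```

{"op": "jog_arm", "data": {"moves": {"ticks": [[-0.0014,-0.0005,0.0006,0,0,0],[-0.0014,-0.0005,0.0006,0,0,0]]}}}

```text
time: 9.0
ee_pos: [0.5007, -0.1485, 0.1629]
eef_rot: [[0.933, 0.258, 0.252], [0.25, -0.966, 0.064], [0.26, 0.003, -0.966]]
ft_force: [4.5, 0.3, 0.0]
finger_gap: 0.0352
gripper_force: 61.6
```

```bash
python3 go.py -58.2,9,15 -59.4,8,12 -60.7,6,8
```

```text
t 9.0 B [-58.   -0.2   8.5] end [48.2 -0.3 37.1] tilt 15.1 yaw -0.0 roll -0.2 F [4.5 0.3 0. ] trav 10.7
-58.2,9,15 [-0.0, -0.0001, -0.0005] [0.2, -0.1, -0.0] [ 0.501 -0.148  0.163]
-59.4,8,12 [0.0007, -0.0001, 0.0031] [0.2, -3.1, -0.0] [ 0.502 -0.148  0.16 ]
-60.7,6,8 [0.0014, -0.0001, 0.0088] [0.2, -7.1, -0.1] [ 0.504 -0.147  0.155]
```

{"op": "jog_arm", "data": {"moves": {"ticks": [[0.0004,-0.0001,0.0016,0.1,-1.6,0],[0.0007,-0.0001,0.0031,0.2,-3.1,0],[0.001,-0.0001,0.006,0.2,-5,0],[0.0014,-0.0001,0.0088,0.2,-7.1,0],[0.0014,-0.0001,0.0088,0.2,-7.1,0]]}}}

```text
time: 9.62
ee_pos: [0.5041, -0.1466, 0.1536]
eef_rot: [[0.957, 0.26, 0.13], [0.257, -0.966, 0.038], [0.136, -0.002, -0.991]]
ft_force: [4.5, -0.0, -2.6]
finger_gap: 0.0351
gripper_force: 61.4
```

```bash
python3 go.py  -61.3,5.5,5 -61.7,5,2 -61.9,4.5,0
```

```text
t 9.625 B [-60.8   0.9   5.1] end [48.2  0.9 20. ] tilt 7.8 yaw -0.0 roll 0.1 F [ 4.5 -0.  -2.6] trav 11.6
-61.3,5.5,5 [0.0015, 0.0008, 0.0023] [-0.1, -2.8, -0.0] [ 0.506 -0.147  0.152]
-61.7,5,2 [0.0029, 0.0008, 0.0058] [-0.1, -5.8, -0.0] [ 0.508 -0.146  0.148]
-61.9,4.5,0 [0.0039, 0.0008, 0.0083] [-0.1, -7.8, -0.0] [ 0.509 -0.146  0.146]
```

{"op": "jog_arm", "data": {"moves": {"ticks": [[0.0008,0.0008,0.0012,0,-1.5,0],[0.0015,0.0008,0.0023,0,-2.8,0],[0.0022,0.0008,0.004,0,-4.3,0],[0.0029,0.0008,0.0053,0,-5.8,0],[0.0029,0.0008,0.0053,0,-5.8,0]]}}}

```text
time: 10.25
ee_pos: [0.5077, -0.1466, 0.1493]
eef_rot: [[0.965, 0.259, 0.034], [0.259, -0.966, 0.011], [0.036, -0.002, -0.999]]
ft_force: [3.2, 2.0, -6.1]
finger_gap: 0.0354
gripper_force: 61.0
```

```bash
python3 go.py  -61.9,5,0 -61.9,4,0
```

```text
t 10.25 B [-61.9  -0.    5.9] end [48.  -0.1  9.8] tilt 2.0 yaw -0.0 roll 0.1 F [ 3.2  2.  -6.1] trav 10.6
-61.9,5,0 [0.0014, -0.0001, 0.0029] [-0.1, -2.0, -0.0] [ 0.509 -0.146  0.146]
-61.9,4,0 [0.0014, -0.0001, 0.0039] [-0.1, -2.0, -0.0] [ 0.509 -0.146  0.145]
```

{"op": "jog_arm", "data": {"moves": {"ticks": [[0.0007,0,0.0015,0,-1,0],[0.0014,0,0.0028,0,-2,0],[0.0014,0,0.0028,0,-2,0],[0.0014,0,0.0028,0,-2,0]]}}}

```text
time: 10.75
ee_pos: [0.5089, -0.1467, 0.1469]
eef_rot: [[0.966, 0.259, 0.002], [0.259, -0.966, 0.002], [0.002, -0.001, -1.0]]
ft_force: [4.4, 2.8, -2.6]
finger_gap: 0.0356
gripper_force: 61.4
```

```bash
python3 go.py  -61.9,4,0
```

```text
t 10.75 B [-62.2  -0.4   5.4] end [47.8 -0.5  5.7] tilt 0.1 yaw -0.0 roll 0.1 F [ 4.4  2.8 -2.6] trav 10.2
-61.9,4,0 [0.0003, -0.0005, 0.0015] [-0.1, -0.1, -0.0] [ 0.509 -0.146  0.145]
```

{"op": "jog_arm", "data": {"moves": {"ticks": [[0.0003,-0.0003,0.0007,0,0,0],[0.0003,-0.0003,0.001,0,0,0],[0.0003,-0.0003,0.001,0,0,0]]}}}

```text
time: 11.12
ee_pos: [0.5091, -0.1465, 0.146]
eef_rot: [[0.966, 0.259, 0.002], [0.259, -0.966, 0.001], [0.002, -0.001, -1.0]]
ft_force: [3.9, 0.2, -2.1]
finger_gap: 0.0355
gripper_force: 61.5
```

```bash
python3 go.py  -61.9,4,0
```

```text
t 11.125 B [-61.9  -0.3   4.4] end [48.1 -0.4  4.7] tilt 0.1 yaw -0.0 roll 0.0 F [ 3.9  0.2 -2.1] trav 10.0
-61.9,4,0 [0.0001, -0.0004, 0.0006] [-0.0, -0.1, -0.0] [ 0.509 -0.146  0.145]
```

{"op": "jog_arm", "data": {"moves": {"ticks": [[0.0005,-0.0002,0.0006,0,0,0],[0.001,-0.0004,0.0008,0,0,0],[0.0015,-0.0004,0.0008,0,0,0],[0.0015,-0.0004,0.0008,0,0,0]]}}}

```text
time: 11.62
ee_pos: [0.5101, -0.1459, 0.1454]
eef_rot: [[0.966, 0.26, 0.001], [0.26, -0.966, 0.001], [0.001, -0.001, -1.0]]
ft_force: [0.2, -2.6, 3.9]
finger_gap: 0.035
gripper_force: 62.3
```

```bash
python3 go.py  -61.9,4,0
```

```text
t 11.625 B [-60.9  -0.    3.9] end [49.1 -0.1  4.1] tilt 0.1 yaw -0.0 roll 0.0 F [ 0.2 -2.6  3.9] trav 8.9
-61.9,4,0 [-0.001, -0.0001, 0.0] [-0.0, -0.1, -0.0] [ 0.509 -0.146  0.145]
```

{"op": "jog_arm", "data": {"moves": {"ticks": [[0.0005,0,-0.0002,0,0,0],[0.001,0,-0.0002,0,0,0],[0.001,0,-0.0002,0,0,0]]}}}

```text
time: 12.0
ee_pos: [0.5104, -0.1457, 0.1454]
eef_rot: [[0.966, 0.26, -0.0], [0.26, -0.966, 0.001], [-0.0, -0.001, -1.0]]
ft_force: [-2.7, -4.3, 4.8]
finger_gap: 0.0355
gripper_force: 62.6
```

```bash
python3 go.py  -61.9,4,0
```

```text
t 12.0 B [-60.6   0.1   4. ] end [49.4  0.1  4. ] tilt -0.0 yaw -0.0 roll 0.1 F [-2.7 -4.3  4.8] trav 8.6
-61.9,4,0 [-0.0013, 0.0, 0.0] [-0.1, 0.0, -0.0] [ 0.509 -0.146  0.145]
```

The deck is on the floor, the leading plate probably touching the wall. I'll release in stages.

{"op": "jog_arm", "data": {"moves": {"ticks": [[0,0,0,0,0,0],[0,0,0,0,0,0]]}, "jaw": 0.038}}

```text
time: 12.25
ee_pos: [0.5105, -0.1444, 0.1445]
eef_rot: [[0.966, 0.259, -0.001], [0.259, -0.966, 0.004], [0.0, -0.004, -1.0]]
ft_force: [-0.6, -0.5, 0.0]
finger_gap: 0.038
gripper_force: 0.1
```

{"op": "jog_arm", "data": {"moves": {"ticks": [[0,0,0,0,0,0],[0,0,0,0,0,0]]}, "jaw": 0.044}}

```text
time: 12.5
ee_pos: [0.5111, -0.1448, 0.1449]
eef_rot: [[0.966, 0.259, 0.001], [0.259, -0.966, 0.003], [0.001, -0.003, -1.0]]
ft_force: [-0.0, -0.5, 0.5]
finger_gap: 0.0441
gripper_force: 0.0
```

{"op": "jog_arm", "data": {"moves": {"ticks": [[0,0,0,0,0,0],[0,0,0,0,0,0],[0,0,0,0,0,0]]}, "jaw": 0.07}}

```text
time: 12.88
ee_pos: [0.5113, -0.1451, 0.1452]
eef_rot: [[0.966, 0.259, 0.001], [0.259, -0.966, 0.002], [0.002, -0.002, -1.0]]
ft_force: [0.5, -0.5, -0.5]
finger_gap: 0.0699
gripper_force: 0.0
```

```bash
python3 go.py
```

```text
t 12.875 B [-59.5   0.5   3.7] end [50.5  0.5  3.9] tilt 0.1 yaw -0.0 roll 0.1 F [ 0.5 -0.5 -0.5] trav 7.5
```

Now retreat straight up and look (last picture).

{"op": "jog_arm", "data": {"moves": {"ticks": [[0,0,-0.02,0,0,0],[0,0,-0.05,0,0,0],[0,0,-0.09,0,0,0],[0,0,-0.14,0,0,0],[0,0,-0.14,0,0,0]]}, "jaw": 0.07}}

```text
time: 13.5
ee_pos: [0.513, -0.146, 0.2895]
eef_rot: [[0.966, 0.259, 0.01], [0.259, -0.966, -0.001], [0.01, 0.003, -1.0]]
ft_force: [-0.5, 0.6, -0.6]
finger_gap: 0.0699
gripper_force: 0.0
```

```bash
python3 -c "
from h import *
import cv2
o=env.observe();print(o['time'],o['ee_pos'])
w=env.capture('wrist');b=env.capture('scene');a=env.capture('side')
A=cv2.resize(a[210:310,260:360,::-1],(300,300));B=cv2.resize(b[110:210,245:345,::-1],(300,300));W=cv2.resize(w[50:290,220:420,::-1],(500,600))
cv2.imwrite('pics/end.png',cv2.hconcat([W,cv2.vconcat([A,B])]))"
```

```text
13.5 [ 0.51300192 -0.14603358  0.28949019]
```

View pics/end.png

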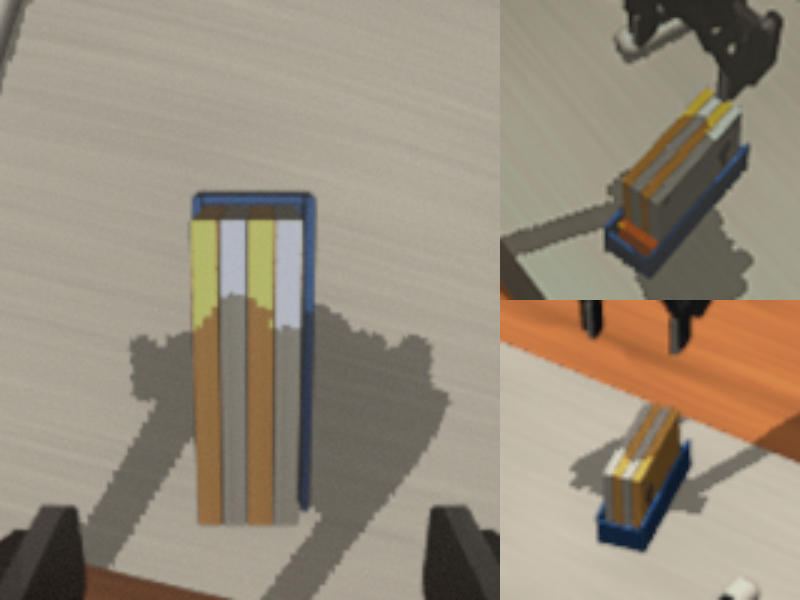

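All four plates stand upright with their ends level against the plain wall (far edge about row 218), clear of the fingers. Handing in.

```bash
python3 -c "
from station import env
print(env.close_job())"
```

```text
the job is handed in; nothing more can be done
None
```

The deck of four lock plates is filed upright in the blue cassette, and the gripper let go and withdrew with no contact at 13.5 s. I handed the job in; the hand-in returned no verdict.

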